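# Put the stacked showcase risers away in their fitted trays

### The arm

A 6-joint arm with a two-finger parallel gripper is mounted at the origin on the work surface. World frame = base frame: x ahead of the robot, y to its left, z up, the work surface at z = 0. Lengths are in m, angles in rad, forces in N, time in s.
With the tool pointing down it reaches from about 0.35 to 0.95 m from the base axis. Payload 17.4 kg.
Tool frame: the origin (TCP) lies at the very end of the fingers, on their centre line; the grasp point (between the pads) lies 19 mm behind it; z points along the fingers, y is the line along which they close (so a half turn about z gives the same grasp; the last joint's range is limited). The gripper opens to 93 mm and grips with 3 to 60 N. Pads are 15 mm wide; open, the fingers measure 128 mm over their backs; the gripper's body (75 mm by 188 mm) begins 65 mm behind the grasp point.
Start: joints at [-1.291, 0.116, 1.442, -0, 1.584, -0.038], TCP at [0.211, -0.641, 0.219] pointing down, gripper open.
Joint ranges: [-2.83, 2.83], [-0.83, 2.19], [0.07, 2.5], [-1.14, 4.28], [0.01, 3], [-2.97, 2.97]. Speed limits (rad/s): [1.89, 1.89, 2.22, 3.14, 3.14, 3.14].

### API

Orientations are given as a 3x3 rotation matrix whose columns are the frame's x, y, z axes.
In Python, from rig import arm, viewer gives the robot as it stands. Calls block until the motion is done:
- arm.move_pose(position, orientation): joint-space move of the TCP to a pose.
- arm.movel(position, rot=None, max_speed=0.15): straight line of the TCP; rot=None keeps the orientation; max_speed is the mean speed in m/s.
- arm.goto_joints(angles): joint-space move.
- arm.command_gripper(opening, grasp_force=None): finger opening in m; grasp_force is the grip in N (None keeps the last); returns when the fingers have stopped.
- arm.wait(seconds).
- arm.solve_ik(position, orientation): joint angles nearest the present ones, or None.
- viewer.capture(name): name is "scene" or "top" or "wrist"; returns (picture, depth): 384x512x3 uint8, red, green, blue; 384x512 float32, m along the optical axis (not along the pixel's ray), 0 where there is no reading.
- viewer.camera_params(name): a dict with "camera_matrix" (3x3 intrinsics, pixels), "extrinsics" (4x4, takes a point from world to camera coordinates); the wrist camera has in their place "hand_eye" (4x4, takes a point from camera to tool coordinates, whose origin is the TCP and whose axes are the flange's). Camera axes: x right, y down, z forward; pixel columns grow to the right and rows downward; lengths in m; the calibration is good to about 2 mm. A picture is of the moment at which its call begins: read the wrist's pose just before it. camera_params takes no time and is no camera call.
A pose or a line that the arm cannot do raises arm.PlanningError and nothing moves.
- arm.sign_off(): hands the job in; it is judged then, once.
Readings, each from a call of its own:
- arm.current_clock(): time.
- arm.current_q(): joint angles.
- arm.current_dq(): joint speeds.
- arm.current_joint_efforts(): joint torques, N m.
- arm.current_tool_pos(): TCP position.
- arm.current_tcp_rot(): TCP orientation.
- arm.current_force(): force on the tool from outside, world axes, zero at the start.
- arm.current_torque(): the same for the moment, N m.
- arm.current_opening(): finger opening in m.
- arm.current_grasp_force(): force on a finger pad.
Only numpy, scipy, OpenCV 4.12 (cv2) and the standard library are available. Lean on these libraries where they do the work, as an engineer would, in place of code of your own. Each camera call takes 0.05 s, during which the arm holds its last target. There are 200 camera calls.

### The job

Take the stack of four cake-showcase risers apart from the top and put each one away in the steel tray of its own outline: long, round, and the mirror-image left-end and right-end risers each in the tray of its own hand, turned to match. Every riser must lie flat on its tray's floor inside the rim, set down rather than dropped, and the cup and the jar must stay standing where they are.

Things in the scene. Friction and masses are not known exactly. Their poses are not given: they have to be found in the camera images.
- riser_long: Bottom of the stack: oblong showcase riser (brown wood), 180 x 54 mm, 34 mm high, about 0.2 kg. Origin: centre of its underside; x along its length, z up. Loose; stands on the counter and carries the left and right risers end to end, their centres 44 mm either side of its own (which is on which half varies).
- riser_left: Left-end riser (pale wood), lying on the long riser: 40 mm high, about 0.11 kg; from above a right trapezoid with corners (x, y) at (-42,-27), (42,-27), (10,27), (-42,27) mm: square end at -x, slanted end at +x, longer side at y = -27. Origin: underside, centre of this 84 x 54 frame; z up. Grip across y near x = -9 mm, where it balances and both sides are flat.
- riser_right: Right-end riser (pale wood), mirror image of the left one, beside it on the long riser: 40 mm high, about 0.11 kg; from above corners (x, y) at (42,-27), (-42,-27), (-10,27), (42,27) mm: square end at +x, slanted end at -x, longer side at y = -27. Origin: underside, centre of this 84 x 54 frame; z up. Grip across y near x = +9 mm, where it balances.
- riser_round: Round riser (dark wood), the top piece of the stack: drum 54 mm in diameter, 40 mm high, about 0.06 kg, standing across the joint of the left and right risers. Origin: centre of its underside, z up.
- tray_long: Fixed oblong steel tray for the long riser: inside 198 x 72 mm, floor 4 mm above the counter, rim 4 mm thick with its top 10 mm above the counter. Origin: centre, at counter height; x along its length.
- tray_left: Fixed steel tray in the outline of the left riser, 9 mm larger all round: slanted end at +x, longer side at -y. The left riser fits only with its axes parallel to the tray's (not end for end) and its origin over the tray's. Floor 4 mm, top of the 4 mm thick rim 10 mm above the counter. Origin: at counter height, where the riser's origin belongs.
- tray_right: Fixed steel tray in the outline of the right riser (mirror image of the left tray), 9 mm larger all round: slanted end at -x, longer side at -y. The right riser fits only with its axes parallel to the tray's and its origin over the tray's. Floor 4 mm, top of the 4 mm thick rim 10 mm above the counter. Origin: at counter height, where the riser's origin belongs.
- tray_round: Fixed round steel tray for the round riser: inside diameter 72 mm, floor 4 mm, top of the 4 mm thick rim 10 mm above the counter. Origin: centre, at counter height.
- cup: Bystander: white porcelain cup, 72 mm across the mouth, 62 mm high, loose, standing among the things. Origin: centre of its underside.
- jar: Bystander: amber glass jar with a steel lid, 56 mm in diameter, 68 mm high, loose. Origin: centre of its underside.
Mind the look-alikes: they are no part of the job. Leave any pink or red look-alike of the riser_round alone.

How it is judged:
By the outcome, as a careful person would: the job done as asked, in the order asked, and still so for the second after the job is handed in, with the robot touching nothing.
It also fails if it takes over 114 s, if anything falls off the work surface, if the arm or the gripper's body presses on something with over 40 N, if the wrist force passes 120 N, or if a joint passes its speed limit or range.

## Working session

There is one attempt and no reset: what is moved stays moved. The work goes in short steps, each a Python script; the robot and the scene stay as the last script left them, time stands still between calls to the robot, and variables do not carry over. Pictures are saved under pics/ and viewed, at most 14 in all, crops included, and the job is handed in when it is done.

```bash
mkdir -p pics; ls; python3 - <<'E'
from rig import arm, viewer
import cv2, numpy as np
for n in ("scene","top"):
    p,d=viewer.capture(n); cv2.imwrite(f"pics/{n}0.png",cv2.resize(p[:,:,::-1],(800,600),interpolation=cv2.INTER_CUBIC)); np.savez(f"pics/{n}0.npz",p=p,d=d)
    c=viewer.camera_params(n); print(n,np.round(c["camera_matrix"],2).tolist(),np.round(c["extrinsics"],4).tolist())
print(np.round(viewer.camera_params("wrist")["hand_eye"],4).tolist(), arm.current_clock())
E
```

```text
pics
scene [[354.51, 0.0, 254.22], [0.0, 354.51, 198.04], [0.0, 0.0, 1.0]] [[0.1033, 0.9946, 0.0129, -0.0441], [0.8688, -0.0839, -0.4881, -0.491], [-0.4843, 0.0616, -0.8727, 1.4737], [0.0, 0.0, 0.0, 1.0]]
top [[462.92, 0.0, 251.41], [0.0, 462.92, 193.22], [0.0, 0.0, 1.0]] [[-0.0153, -0.9999, -0.002, 0.0028], [-0.9977, 0.0154, -0.0665, 0.5921], [0.0665, 0.001, -0.9978, 1.3761], [0.0, 0.0, 0.0, 1.0]]
[[0.0003, -0.9696, -0.2447, 0.0679], [1.0, 0.0002, 0.0005, -0.001], [-0.0005, -0.2447, 0.9696, -0.1661], [0.0, 0.0, 0.0, 1.0]] 0.1
```

View pics/top0.png

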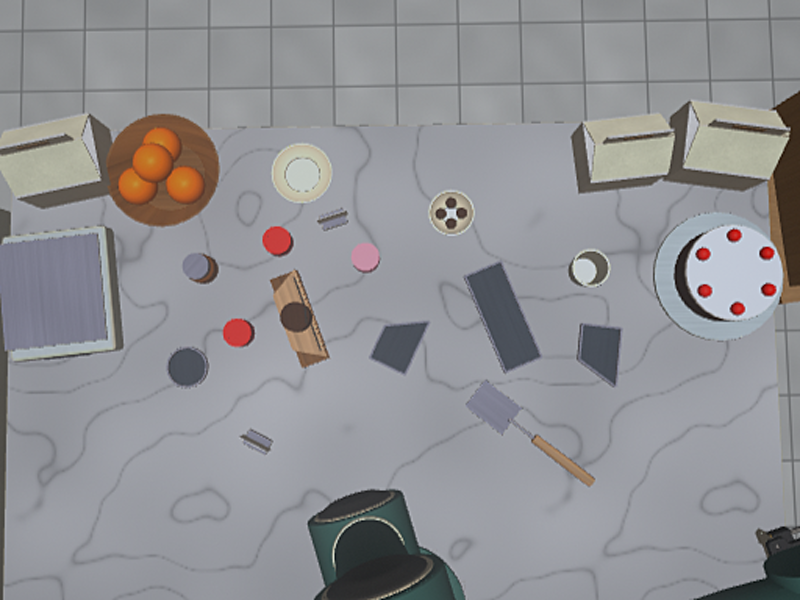

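View pics/scene0.png

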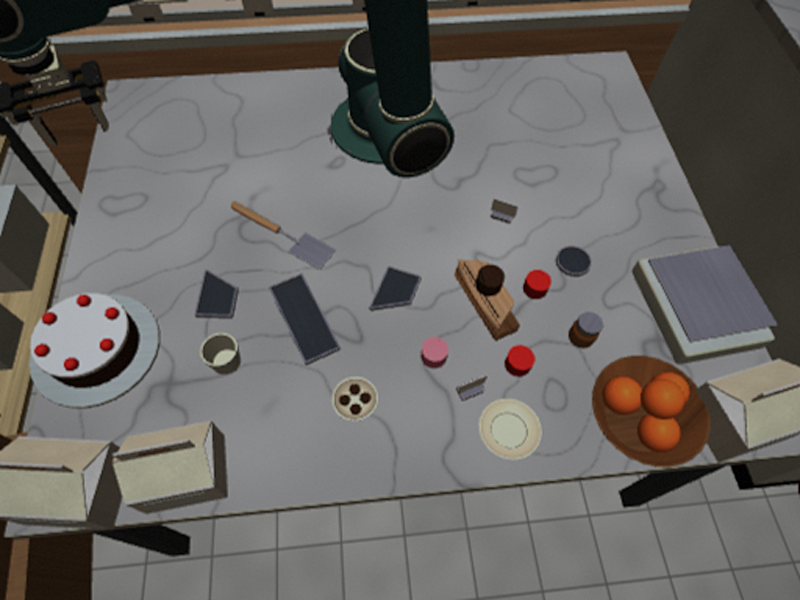

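The top view shows the stack at (298,318) with the dark drum on top at (296,317). The trays are round (188,367), long (503,317) and two trapezoids at (400,345) and (600,353). The cup is at (590,268) and the jar at (200,267). The look-alikes are red at (277,241) and (237,333) and pink at (365,257). The only dark wooden drum, and the only one on the stack, is at (296,317), so that is the riser_round. Next I measure the trays and crop the stack to confirm.

```bash
cat > h.py <<'E'
import numpy as np, cv2
from rig import arm, viewer
def cam(name):
    c=viewer.camera_params(name); K=np.array(c["camera_matrix"])
    if name=="wrist":
        T=np.eye(4); T[:3,:3]=arm.current_tcp_rot(); T[:3,3]=arm.current_tool_pos(); return K,T@np.array(c["hand_eye"])
    return K,np.linalg.inv(np.array(c["extrinsics"]))
def cast(px,z,K,T):
    px=np.asarray(px,float).reshape(-1,2); r=np.c_[px,np.ones(len(px))]@np.linalg.inv(K).T@T[:3,:3].T
    o=T[:3,3]; return o+r*((z-o[2])/r[:,2])[:,None]
def down(yaw):  # tool pointing down; yaw = direction of tool y (closing line)
    y=np.array([np.cos(yaw),np.sin(yaw),0]); z=np.array([0,0,-1.]); return np.c_[np.cross(y,z),y,z]
E
python3 - <<'E'
from h import *
f=np.load("pics/top0.npz"); p=f["p"]; K,T=cam("top"); print("cam",T[:3,3].round(3))
hsv=cv2.cvtColor(p,cv2.COLOR_RGB2HSV)
m=((hsv[...,2]<110)).astype(np.uint8)*255
m[300:]=0; m[:140]=0
for c in cv2.findContours(m,cv2.RETR_EXTERNAL,cv2.CHAIN_APPROX_NONE)[0]:
    a=cv2.contourArea(c)
    if a<300 or a>5000: continue
    M=cv2.moments(c); ctr=(M["m10"]/M["m00"],M["m01"]/M["m00"])
    w=cast(c,0.008,K,T)[:,:2]
    rect=cv2.minAreaRect((w*1000).astype(np.float32)); poly=cv2.approxPolyDP((w*1000).astype(np.float32),8,True)[:,0]
    print("px",np.round(ctr,1),"area",a,"ctr",cast(ctr,.008,K,T)[0,:2].round(4),"rect",np.round(rect[0],1),np.round(rect[1],1),round(rect[2],1),"poly",poly.round().tolist())
cv2.imwrite("pics/stack.png",cv2.resize(p[155:250,140:260,::-1],(720,570),interpolation=cv2.INTER_CUBIC))
print(hsv[203,190],p[203,190])
E
```

```text
cam [ 0.499 -0.008  1.412]
px [118.9 234.6] area 406.5 ctr [0.4738 0.3963] rect [474. 396.] [69.5 66.6] 0.1 poly [[509.0, 402.0], [497.0, 423.0], [461.0, 429.0], [443.0, 414.0], [439.0, 390.0], [451.0, 369.0], [484.0, 363.0], [505.0, 381.0]]
px [384.5 223.6] area 634.0 ctr [ 0.4944 -0.4075] rect [ 486.4 -403.6] [ 72.1 105.2] 82.5 poly [[542.0, -377.0], [479.0, -369.0], [430.0, -431.0], [532.0, -444.0]]
px [254.7 220.5] area 625.5 ctr [ 0.5099 -0.0149] rect [517.8 -16.9] [ 71.7 104.2] 62.6 poly [[550.0, -68.0], [545.0, 8.0], [488.0, 36.0], [457.0, -24.0]]
px [321.8 202.2] area 1462.5 ctr [ 0.5622 -0.2196] rect [ 562.9 -219.5] [198.2  72.1] 21.6 poly [[667.0, -214.0], [637.0, -152.0], [460.0, -227.0], [486.0, -288.0]]
px [440.  180.1] area 328.0 ctr [ 0.6239 -0.5808] rect [ 623.8 -596.2] [177.5  81.6] 13.4 poly [[719.0, -612.0], [683.0, -568.0], [615.0, -556.0], [563.0, -593.0], [547.0, -656.0], [563.0, -615.0], [624.0, -575.0], [676.0, -580.0]]
px [506.3 158.8] area 385.5 ctr [ 0.6862 -0.7857] rect [ 678.4 -781.5] [ 36.7 132.8] 87.1 poly [[744.0, -803.0], [744.0, -767.0], [612.0, -778.0], [615.0, -796.0]]
[ 7 65 82] [82 66 61]
```

View pics/stack.png

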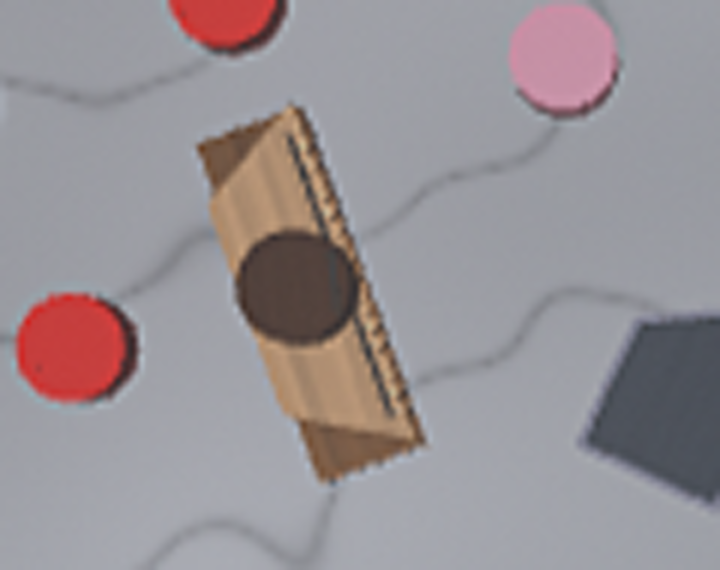

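The crop confirms it: the dark drum at crop (297,287) stands across the joint of the two pale risers, and the red (75,348) and pink (563,57) ones lie on the counter. The slanted ends point outward and the long sides face right, so the upper (far) riser is the left-end one and the lower is the right-end one. The stack yaw is about 21°. By corner order, the tray at (400,345) is the left-hand one and (600,353) is the right-hand one. I'll fly over the trays to the stack with the wrist camera.

```bash
cat >> h.py <<'E'
def goto(x,y,z,yawdeg,lin=None):
    R=down(np.radians(yawdeg))
    arm.movel([x,y,z],R,max_speed=lin) if lin else arm.move_pose([x,y,z],R)
def wcap(name):
    K,T=cam("wrist"); p,d=viewer.capture("wrist"); np.savez(f"pics/{name}.npz",p=p,d=d,K=K,T=T)
    return p,d,K,T
E
python3 - <<'E'
from h import *
K,T=cam("top"); s=cast([189.6,202.9],.114,K,T)[0]; print("drum",s.round(4)); 
R0=arm.current_tcp_rot(); print(R0.round(2).tolist())
for yaw in (111,-69):
  for x,y in ((.486,-.404),(.563,-.22),(.518,-.017),(s[0],s[1])): 
    q=arm.solve_ik([x,y,.28],down(np.radians(yaw))); print(yaw,None if q is None else np.round(q,2))
E
```

```text
drum [0.5612 0.1675 0.114 ]
[[0.95, 0.31, -0.0], [0.31, -0.95, 0.0], [0.0, -0.0, -1.0]]
111 [-0.73  0.01  1.45 -0.    1.68 -2.67]
111 [-0.41 -0.05  1.51 -0.    1.68 -2.35]
111 [-0.08 -0.24  1.68 -0.    1.7  -2.02]
111 [ 0.25 -0.09  1.55 -0.    1.68 -1.69]
-69 [-0.73  0.01  1.45 -0.    1.68  0.47]
-69 [-0.41 -0.05  1.51 -0.    1.68  0.79]
-69 [-0.08 -0.24  1.68 -0.    1.7   1.12]
-69 [ 0.25 -0.09  1.55 -0.    1.68  1.45]
```

```bash
python3 - <<'E'
from h import *
ims=[]
for n,x,y,z,yaw in (("wr",.486,-.404,.24,-97),("wl",.518,-.017,.24,-117),("ws",.561,.1675,.26,-69)):
    goto(x,y,z,yaw); arm.wait(.1); p,d,K,T=wcap(n); ims.append(p)
    print(n,arm.current_clock(),np.round(arm.current_force(),1))
cv2.imwrite("pics/three.png",cv2.resize(np.hstack(ims)[:,:,::-1],(800,200),interpolation=cv2.INTER_AREA))
cv2.imwrite("pics/ws.png",ims[2][:,:,::-1])
E
```

```text
wr 1.6167 [-0.3  0.4 -0. ]
wl 3.2083 [-0.2  0.4 -0.7]
ws 4.1417 [ 0.3 -0.1 -0. ]
```

View pics/three.png

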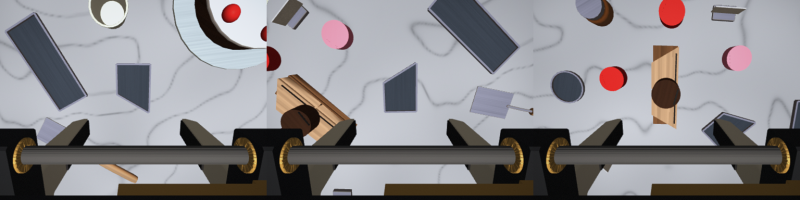

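View pics/ws.png

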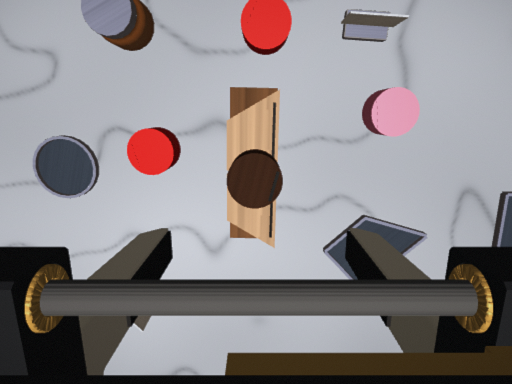

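The wrist view shows the stack upright in the picture at (253,165) with the drum at (254,180), the round tray at (66,166), a red look-alike at (153,151), and nothing within finger reach of the stack. Now I measure it.

```bash
python3 - <<'E'
from h import *
def blobs(n,f,z,box,amin=400):
    F=np.load(f"pics/{n}.npz"); p=F["p"]; hsv=cv2.cvtColor(p,cv2.COLOR_RGB2HSV).astype(int)
    m=f(hsv,p.astype(int)).astype(np.uint8)*255; b=np.zeros_like(m); x0,y0,x1,y1=box; b[y0:y1,x0:x1]=m[y0:y1,x0:x1]
    b=cv2.morphologyEx(b,cv2.MORPH_OPEN,np.ones((3,3),np.uint8))
    for c in cv2.findContours(b,cv2.RETR_EXTERNAL,cv2.CHAIN_APPROX_NONE)[0]:
        if cv2.contourArea(c)<amin: continue
        w=(cast(c,z,F["K"],F["T"])[:,:2]*1000).astype(np.float32)
        r=cv2.minAreaRect(w); P=cv2.approxPolyDP(w,6,True)[:,0]; (cx,cy),rad=cv2.minEnclosingCircle(w)
        print(n,"px",c[:,0].mean(0).round(),"rect",np.round(r[0],1),np.round(r[1],1),round(r[2],1),"circ",round(cx,1),round(cy,1),round(rad,1),"poly",P.round(1).tolist() if len(P)<7 else len(P))
dark=lambda h,p:(h[...,2]<110)
blobs("wr",dark,.007,(180,100,320,230)); blobs("wr",dark,.007,(0,0,180,225))
blobs("wl",dark,.007,(190,90,310,230)); 
blobs("ws",dark,.007,(20,120,110,210))
blobs("ws",lambda h,p:(h[...,2]<75),.114,(200,120,300,230))
blobs("ws",lambda h,p:(h[...,2]>150)&(p[...,0]-p[...,2]>40),.074,(215,75,295,250),150)
blobs("ws",lambda h,p:(p[...,0]-p[...,2]>20)|(h[...,2]<75),.05,(215,75,295,250),150)
for n,px in (("ws",(250,110)),("ws",(254,180)),("ws",(66,166)),("wl",(250,180))):
    F=np.load(f"pics/{n}.npz"); x,y=px; d=float(F["d"][y,x]); K=F["K"]; c=np.linalg.inv(K)@[x,y,1]*d; print(n,px,(F["T"]@np.r_[c,1])[:3].round(4), F["p"][y,x])
E
```

```text
wr px [259. 161.] rect [ 487.4 -400.8] [ 72.2 106.4] 82.7 circ 487.3 -400.5 64.0 poly [[544.5, -371.70001220703125], [479.20001220703125, -364.5], [430.1000061035156, -429.3999938964844], [534.5999755859375, -442.6000061035156]]
wr px [ 88. 119.] rect [ 564.2 -215.1] [199.4  72.4] 21.6 circ 564.1 -214.9 105.3 poly [[668.4000244140625, -208.1999969482422], [642.0, -145.6999969482422], [459.70001220703125, -221.60000610351562], [486.6000061035156, -284.0]]
wl px [260. 176.] rect [520.5 -14.1] [ 71.4 106.6] 64.1 circ 520.2 -14.8 63.7 poly [[552.7000122070312, -69.5], [546.9000244140625, 12.300000190734863], [487.70001220703125, 40.099998474121094], [457.0, -23.0]]
ws px [ 64. 167.] rect [474.6 398. ] [72.  70.6] 11.5 circ 474.4 398.6 36.1 poly 8
ws px [255. 178.] rect [566.2 173.3] [55.3 51.8] 20.8 circ 566.7 172.2 28.4 poly 8
ws px [254. 221.] rect [518.6 157.2] [75.7 39.1] 81.0 circ 514.2 157.9 40.3 poly [[533.9000244140625, 193.10000610351562], [504.79998779296875, 182.8000030517578], [494.6000061035156, 122.5999984741211], [536.4000244140625, 145.0], [525.7000122070312, 166.89999389648438]]
ws px [261. 130.] rect [606.7 190.8] [78.7 53.1] 19.5 circ 606.6 191.0 47.3 poly 7
ws px [253. 164.] rect [562.9 173. ] [182.9  62.8] 20.1 circ 562.6 173.7 94.9 poly [[639.4000244140625, 229.39999389648438], [477.70001220703125, 171.6999969482422], [489.29998779296875, 141.3000030517578], [485.70001220703125, 118.0], [655.2999877929688, 178.89999389648438]]
ws (250, 110) [0.6246 0.2003 0.0743] [213 173 132]
ws (254, 180) [0.5654 0.173  0.1141] [65 41 30]
ws (66, 166) [0.4762 0.3977 0.0039] [60 68 79]
wl (250, 180) [ 0.5126 -0.0024  0.0039] [60 68 80]
```

```bash
cat >> h.py <<'E'
def pick(x,y,z,yaw,opening=.08,force=20,up=.2):
    arm.command_gripper(opening); goto(x,y,z+.07,yaw); goto(x,y,z,yaw,.08)
    arm.command_gripper(.03,force); print("grip",round(arm.current_opening(),4),round(arm.current_grasp_force(),1))
    goto(x,y,z+.03,yaw,.06); goto(x,y,up,yaw,.15)
    print("held",round(arm.current_opening(),4),round(arm.current_grasp_force(),1),np.round(arm.current_force(),1),"tcp",np.round(arm.current_tool_pos(),4),round(arm.current_clock(),1))
def place(x,y,z,yaw,release):
    goto(x,y,.16,yaw); goto(x,y,z+.02,yaw,.12); goto(x,y,z+.003,yaw,.04); arm.wait(.2)
    f0=arm.current_force()[2]
    for k in range(12):
        goto(x,y,z+.0025-.0006*k,yaw,.02); arm.wait(.05); df=arm.current_force()[2]-f0
        if abs(df)>1.2: break
    print("touch",k,round(df,2),"z",round(arm.current_tool_pos()[2]-z,4))
    arm.command_gripper(release); t=arm.current_tool_pos()
    goto(x,y,t[2]+.05,yaw,.08); goto(x,y,.2,yaw,.25); print("clock",round(arm.current_clock(),1))
E
python3 - <<'E'
from h import *
pick(.565,.1715,.084,-69.5)
place(.4743,.3975,.014,-50,.068)
goto(.561,.17,.24,-69.5); arm.wait(.1); p,d,K,T=wcap("ws2"); cv2.imwrite("pics/ws2.png",p[:,:,::-1])
E
```

```text
grip 0.0535 20.0
held 0.0537 20.0 [-0.5  0.1 -0.5] tcp [0.5647 0.1714 0.1988] 8.1
touch 5 8.18 z 0.0001
clock 14.8
```

View pics/ws2.png

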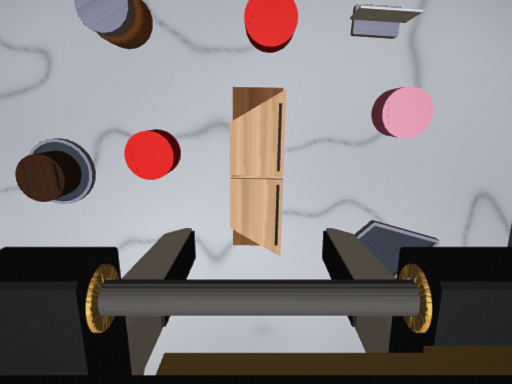

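The drum stands in the round tray at (45,177). The leaning look is perspective. Both pale risers are in place, with the joint at row 178, running from (231,178) to (283,179). I'll compute the joint and the sides at 74 mm and then pick the left riser.

```bash
python3 - <<'E'
from h import *
F=np.load("pics/ws2.npz"); K,T=F["K"],F["T"]
w=cast([(231,178),(283,179.5),(230.5,132),(230.5,220),(284,100),(281,245)],.074,K,T)[:,:2]*1000
print(w.round(1).tolist())
j=(w[0]+w[1])/2; print("joint",j,"width",np.linalg.norm(w[0]-w[1]))
for a,b in ((2,3),(4,5)): v=w[a]-w[b] if w[a][0]>w[b][0] else w[b]-w[a]; print("yaw",np.degrees(np.arctan2(v[1],v[0])))
p=F["p"].astype(int); hsv=cv2.cvtColor(F["p"],cv2.COLOR_RGB2HSV)
m=((hsv[...,2]>150)&(p[...,0]-p[...,2]>40)).astype(np.uint8)
for r in (120,145,165,190,205,215): 
    c=np.where(m[r,215:300])[0]+215; e=cast([(c[0]-.5,r),(c[-1]+.5,r)],.074,K,T)[:,:2]*1000; print(r,c[0],c[-1],e.round(1).tolist())
E
```

```text
[[554.9, 199.6], [572.0, 149.7], [597.9, 215.4], [512.5, 185.2], [644.3, 177.5], [505.1, 125.5]]
joint [563.42254428 174.6852801 ] width 52.75263894126422
yaw 19.45818412309079
yaw 20.48724920664891
120 233 284 [[609.4, 217.4], [627.2, 170.1]]
145 230 283 [[585.6, 212.1], [604.4, 162.1]]
165 230 283 [[566.8, 205.5], [585.9, 154.7]]
190 230 281 [[542.6, 196.9], [561.3, 147.1]]
205 230 281 [[527.5, 191.6], [546.5, 141.3]]
215 230 281 [[517.3, 188.0], [536.4, 137.3]]
```

```bash
python3 - <<'E'
from h import *
pick(.5952,.1854,.046,-69.8,opening=.078,force=25)
place(.5101,-.0115,.016,-116.2,.066)
goto(.515,-.02,.24,-116.2); arm.wait(.1); p,d,K,T=wcap("wl2"); a=p
goto(.55,.17,.24,-69.8); arm.wait(.1); p,d,K,T=wcap("ws3"); cv2.imwrite("pics/l2.png",cv2.resize(np.hstack([a,p])[:250,:,::-1],(800,195),interpolation=cv2.INTER_AREA))
m=((cv2.cvtColor(p,cv2.COLOR_RGB2HSV)[...,2]>150)&(p[...,0].astype(int)-p[...,2]>40)).astype(np.uint8)*255
m[:90]=0;m[260:]=0;m[:,:210]=0;m[:,310:]=0; m=cv2.morphologyEx(m,cv2.MORPH_OPEN,np.ones((5,5),np.uint8))
c=max(cv2.findContours(m,0,1)[0],key=cv2.contourArea)
P=cv2.approxPolyDP(c,4,True)[:,0]; print(P.tolist(),(cast(P,.074,K,T)[:,:2]*1000).round(1).tolist())
E
```

```text
grip 0.054 25.0
held 0.0536 25.0 [-0.1 -0.4 -0.9] tcp [0.5948 0.1853 0.1987] 20.1
touch 0 -1.21 z 0.0025
clock 25.1
[[233, 166], [232, 218], [281, 243], [275, 222], [282, 166]] [[556.9, 199.2], [504.7, 182.3], [496.1, 124.1], [516.0, 138.5], [573.8, 152.8]]
```

View pics/l2.png

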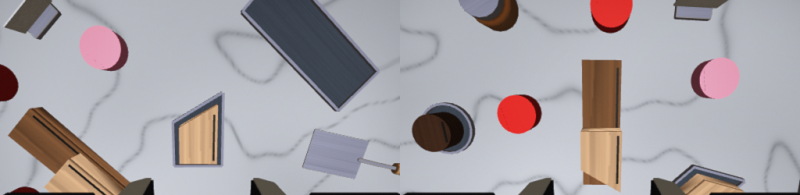

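The left riser lies inside its tray (picture position (200,145)), turned to match. Its touch trigger fired early on sensor noise, so I'm tightening the touch test for the remaining risers. The right riser is still in place on the long one at (600,158).

```bash
sed -i 's/goto(x,y,z+.003,yaw,.04); arm.wait(.2)/goto(x,y,z+.003,yaw,.04); arm.wait(.4)/; s/abs(df)>1.2/df>3/' h.py
python3 - <<'E'
from h import *
pick(.5295,.1615,.046,-69.9,opening=.078,force=25)
place(.4966,-.4035,.016,-97.3,.066)
goto(.49,-.405,.24,-97.3); arm.wait(.1); a=wcap("wr2")[0]
goto(.55,.17,.2,-69.8); arm.wait(.1); p,d,K,T=wcap("ws4"); cv2.imwrite("pics/r2.png",cv2.resize(np.hstack([a,p])[:250,:,::-1],(800,195),interpolation=cv2.INTER_AREA))
m=((p[...,0].astype(int)-p[...,2]>25)).astype(np.uint8)*255
m[:50]=0;m[255:]=0;m[:,:205]=0;m[:,310:]=0; m=cv2.morphologyEx(m,cv2.MORPH_OPEN,np.ones((5,5),np.uint8))
c=max(cv2.findContours(m,0,1)[0],key=cv2.contourArea)
w=(cast(c,.034,K,T)[:,:2]*1000).astype(np.float32); print(cv2.boundingRect(c),cv2.minAreaRect(w),round(arm.current_clock(),1))
E
```

```text
grip 0.0541 25.0
held 0.0538 25.0 [ 0.3 -0.3 -2.3] tcp [0.5292 0.1614 0.1988] 30.7
touch 5 8.28 z 0.0002
clock 38.6
(230, 73, 57, 178) ((564.2946166992188, 176.37905883789062), (179.2584991455078, 53.66493606567383), 19.863615036010742) 41.3
```

View pics/r2.png

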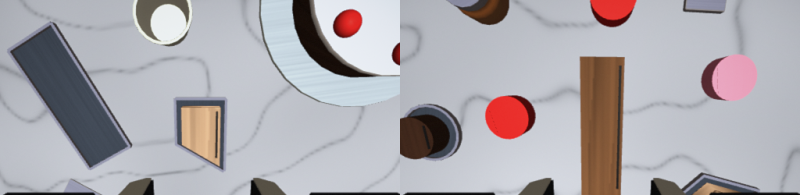

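The right riser is in its tray at (200,135) and the long riser is bare at (602,125), measured 179 x 54 mm as it should be. Next the long riser goes to its tray, then a check of all placings.

```bash
python3 - <<'E'
from h import *
pick(.5633,.1749,.012,-69.9,opening=.078,force=35)
place(.5635,-.2172,.016,-67.4,.066)
goto(.52,-.25,.26,-67.4); arm.wait(.1); a=wcap("wf")[0]
goto(.45,.12,.3,-60)
t=viewer.capture("top")[0]; np.savez("pics/top1.npz",p=t); print(arm.current_clock())
cv2.imwrite("pics/wf.png",a[:,:,::-1])
F=np.load("pics/wr2.npz")["p"]; G=np.load("pics/wl2.npz")["p"]
cv2.imwrite("pics/chk.png",np.hstack([cv2.resize(F[110:230,200:320,::-1],(400,400)),cv2.resize(G[110:230,200:320,::-1],(400,400))]))
cv2.imwrite("pics/top1.png",cv2.resize(t[150:250,90:420,::-1],(800,242),interpolation=cv2.INTER_CUBIC))
E
python3 -c "
import cv2,numpy as np
a=cv2.imread('pics/wf.png');b=cv2.imread('pics/chk.png');c=cv2.imread('pics/top1.png')
b=cv2.resize(b,(500,250));a=cv2.resize(a,(300,225));d=np.zeros((250,800,3),np.uint8);d[:,:500]=b;d[:225,500:]=a
cv2.imwrite('pics/all.png',np.vstack([d,c]))"
```

```text
grip 0.0539 35.0
held 0.0541 35.0 [ 0.3 -0.2 -2.7] tcp [0.563  0.1748 0.1988] 45.7
touch 5 9.65 z 0.0002
clock 53.1
55.1
```

View pics/all.png

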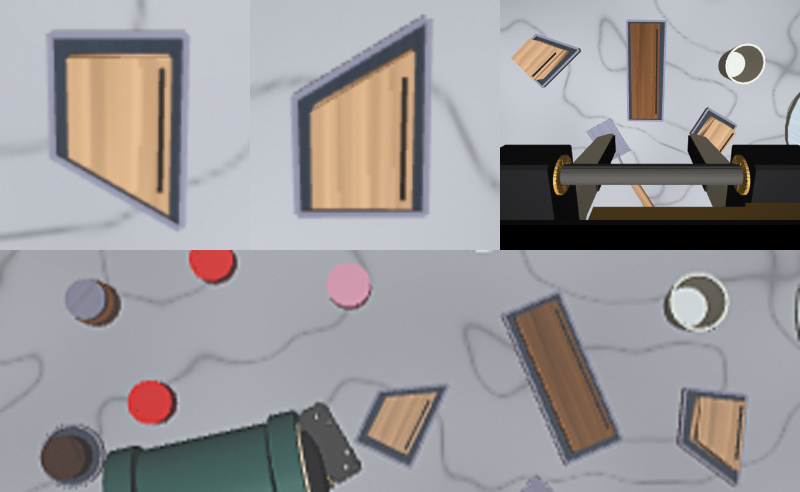

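All four risers appear seated: left at (402,423), right at (718,427), long at (562,378) and round at (68,457). The cup and jar are unmoved. One depth check for flatness comes before handing in.

```bash
python3 - <<'E'
from h import *
def flat(n,f,box):
    F=np.load(f"pics/{n}.npz"); p,d,K,T=F["p"].astype(int),F["d"],F["K"],F["T"]; x0,y0,x1,y1=box
    m=np.zeros(d.shape,bool); m[y0:y1,x0:x1]=f(p)[y0:y1,x0:x1]; m=cv2.erode(m.astype(np.uint8),np.ones((5,5)))>0; v,u=np.where(m)
    P=np.c_[u,v,np.ones(len(u))]@np.linalg.inv(K).T*d[v,u][:,None]@T[:3,:3].T+T[:3,3]
    P=P[P[:,2]>np.median(P[:,2])-.01]
    c=np.linalg.lstsq(np.c_[P[:,:2]-P[:,:2].mean(0),np.ones(len(P))],P[:,2],rcond=None)[0]
    r=cv2.minAreaRect((P[:,:2]*1000).astype(np.float32)); print(n,len(P),"z",c[2].round(4),"slope",c[:2].round(4),np.round(r[0],1),np.round(r[1],1),round(r[2],1))
w=lambda p:(p[...,0]-p[...,2]>40); b=lambda p:(p[...,0]-p[...,2]>20)
flat("wr2",w,(200,110,320,230)); flat("wl2",w,(200,110,320,230)); flat("wf",b,(190,20,300,215)); flat("ws4",lambda p:(p[...,0]-p[...,2]>20)&(p[...,0]<90),(0,100,100,220)); 
flat("ws3",lambda p:(p[...,0]-p[...,2]>20)&(p[...,0]<90),(0,100,100,220))
print(arm.current_tool_pos())
E
```

```text
wr2 2291 z 0.0445 slope [ 0.0721 -0.0439] [ 505.9 -403.4] [ 48.8 103.9] 82.8
wl2 2246 z 0.0448 slope [ 0.1446 -0.041 ] [531.4 -20.9] [ 49.5 104.2] 63.7
wf 6155 z 0.0394 slope [ 0.0562 -0.1238] [ 564.7 -215.9] [175.5  49.5] 22.3
ws4 1358 z 0.0448 slope [ 0.3908 -0.8299] [543.4 309.4] [ 47.6 269.1] 38.0
ws3 1246 z 0.0459 slope [ 0.5863 -0.9557] [545.4 311.9] [ 47.  270.2] 39.7
[0.45038263 0.11930547 0.29968369]
```

```bash
python3 - <<'E'
from h import *
w=lambda p:(p[...,0]-p[...,2]>40); b=lambda p:(p[...,0]-p[...,2]>20)
for n,f,(x0,y0,x1,y1) in (("wr2",w,(200,110,320,230)),("wl2",w,(200,110,320,230)),("wf",b,(190,20,300,215)),("ws4",lambda p:(p[...,0]-p[...,2]>12)&(p[...,0]<90),(0,120,80,205))):
    F=np.load(f"pics/{n}.npz"); p,d,K,T=F["p"].astype(int),F["d"],F["K"],F["T"]
    m=np.zeros(d.shape,np.uint8); m[y0:y1,x0:x1]=f(p)[y0:y1,x0:x1]; m=cv2.erode(m,np.ones((3,3)))
    v,u=np.where(m>0); P=np.c_[u,v,np.ones(len(u))]@np.linalg.inv(K).T*d[v,u][:,None]@T[:3,:3].T+T[:3,3]
    P=P[abs(P[:,2]-.042)<.008]
    c=np.linalg.lstsq(np.c_[P[:,:2]-P[:,:2].mean(0),np.ones(len(P))],P[:,2],rcond=None)[0]
    r=cv2.minAreaRect((P[:,:2]*1000).astype(np.float32)); print(n,len(P),"z",np.percentile(P[:,2],[5,50,95]).round(4),"slope",c[:2].round(4),np.round(r[0],1),np.round(r[1],1),round(r[2],1))
E
```

```text
wr2 2609 z [0.0427 0.044  0.0453] slope [-0.0087  0.0041] [ 492.3 -402. ] [51.8 80.7] 82.7
wl2 2560 z [0.0427 0.044  0.0453] slope [-0.0065  0.0007] [520.2 -15.6] [51.8 81.8] 63.3
wf 6790 z [0.0367 0.038  0.0393] slope [0.0007 0.0001] [ 564.6 -216. ] [178.1  52.1] 22.2
ws4 1764 z [0.0414 0.0438 0.045 ] slope [-0.03    0.0211] [476.  392.1] [51.9 42.7] 9.6
```

```bash
python3 -c "
from rig import arm
print(arm.sign_off())"
```

```text
the job is handed in; nothing more can be done
None
```

The job is handed in at about 55 s: all four risers lie in their own trays, left and right turned to match, and the cup and jar still stand where they were; depth showed the long, left and right flat at the right height and the round (partly in view) at the right height, but the left riser was let go about 2.5 mm above its tray floor because the touch check fired early.

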